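# Slide a slotted shim out of its tray and fit it round the foot bolt

## Robot

A 7-joint arm with a two-finger parallel gripper is mounted at the origin on a cart in front of the work surface, level with it; the furniture and walls round the work are solid. World frame = base frame: x ahead of the robot, y to its left, z up, the work surface at z = 0. Lengths are in m, angles in rad, forces in N, time in s.
With the tool pointing down it reaches from about 0.4 to 0.85 m from the base axis. Payload 4.5 kg.
Tool frame: the origin (TCP) lies midway between the tips of the shut fingers; the grasp point (between the pads) lies 19 mm behind it; z points along the fingers, y is the line along which they close (so a half turn about z gives the same grasp; the last joint's range is limited). The gripper opens to 88 mm and grips with 3 to 60 N. Pads are 18 mm wide; open, the fingers measure 123 mm over their backs; the gripper's body (75 mm by 187 mm) begins 45 mm behind the grasp point.
Start: joints at [1.318, 0.689, -0.195, 1.565, 0.157, 0.902, -0.215], TCP at [0.177, -0.599, 0.239] pointing down, gripper open.
Joint ranges: [-3.01, 3.01], [-0.46, 2.08], [-1.47, 1.51], [0.13, 2.56], [-1, 4.14], [0.04, 2.09], [-2.66, 2.66]. Speed limits (rad/s): [2.57, 2.57, 3.14, 3.14, 3.14, 3.14, 3.14].

## Interface

Orientations are given as a unit quaternion [x, y, z, w].
In Python, from plant import r gives the robot as it stands. The module is installed in compiled form; this text tells all that it offers.
- The arm moves only by the tool step_arm, never from a script. Its argument "series" is a list of rows, each a list of 7 numbers: the shift along the world's x, y, z in mm, then the turn, a rotation vector about the world's x, y, z in rad, then the closure, from 0 (fully open) to 1 (shut). A call has 1 to 20 rows; each row shifts and turns the commanded pose from where the row before left it; what a row does not reach is not made up. A row lasts 1/10 s, in which the tool goes at most 50 mm and 8.59 degrees, less where a joint would pass 70% of its speed; a pose out of reach is approached as far as the arm can. A call is refused whole if a number of a shift passes 50 or a number of a turn 0.15, either way. A call with a gripper value outside its range is refused whole. The fingers move at their own pace and stop on an object; "force" is the grip in N (left out, the last holds). Time passes only in rows, so rows that do not move let the fingers close. It gives the time, the measured TCP pose, the force, the opening and the grip force at its end, in the units of the state.
- r.get_state(): the state, without advancing time (a new reading comes with each control period).
- r.snapshot(name): name is "scene" or "top"; returns (picture, depth): 400x640x3 uint8, blue, green, red; 400x640 float32, m along the optical axis (not along the pixel's ray), 0 where there is no reading.
- r.get_calibration(name): a dict with "intrinsics" (3x3 intrinsics, pixels), "pose" (4x4, takes a point from camera to world coordinates). Camera axes: x right, y up, looking along -z (the intrinsics and any distortion apply to the point x, -y, -z); pixel columns grow to the right and rows downward; lengths in m; the calibration is good to about 2 mm. A picture is of the moment at which its call begins. get_calibration takes no time and is no camera call.
- r.finish_job(): hands the job in; it is judged then, once.
The state is a dict: "clock": time; "q": joint angles; "qd": joint speeds; "joint_torque": joint torques, N m; "tool_pos": TCP position; "eef_rot": TCP orientation; "contact_force": force on the tool from outside, world axes, zero at the start; "moment": the same for the moment, N m; "opening": opening from 0.0 (shut) to 1.0 (fully open); "finger_force": force on a finger pad.
Only numpy, scipy, OpenCV 4.12 (cv2) and the standard library are available. Lean on these libraries where they do the work, as an engineer would, in place of code of your own. Each camera call takes 0.05 s, during which the arm holds its last target. There are 200 camera calls.

## Task

The slotted steel shim lies flush in the shim tray, held by a spring ball at its edge: press on it, firmly but gently, and slide it lengthwise out of the tray's open end, leaving it flat on the tray with about a third of its length overhanging. Then take it by the overhanging end, lift it clear, and slide its slot under the washer round the bolt of the foot pad until it is fully home against the bolt, lying flat on the pad, and let go. Press and push gently throughout, do not drop the shim, and leave the grease tin, the bottle, the small spanner and the black cover plate alone.

Things in the scene. Friction and masses are not known exactly. Their poses are not given: they have to be found in the camera images.
- tray: Bright aluminium block, 133 long (x) by 78 wide (y), fixed to the bench; place and height vary. Origin on its centre line, 45 mm below the recess floor; z up. In its top, along x, a recess 4 mm deep, 48 mm wide: open at the -x end (65 mm from the origin), closed by a wall at +60 mm, 15 mm rails beside it. Solid. Free space in front of the open end, 37 to 49 mm down to the bench.
- tray_lip (a point): Middle of the edge at the tray's open end, on the recess floor; axes as the tray's, -x points out. A sprung ball in the +y rail, 60 mm in from here, pushes on the shim's edge with about 1.5 N and brakes it a little: too light a touch slips; press with about 12 to 16 N and stay below 25 N, at touch-down too. The tray does not yield.
- foot: Grey foot pad with a bright steel top, a block 90 long (x) by 80 wide (y), fixed to the bench; place and height vary. Origin on the bolt's axis, 45 mm below the flat top; z up. In the middle of the top stands a fixed bolt, shank 10 in diameter; its washer (24 in diameter) is held 15 mm above the top, with a nut above it up to 29 mm. The shim enters from the -x side, slot towards +x. It does not yield.
- foot_stud (a point): Point on the bolt's axis at the level of the pad's flat top; axes as the foot's.
- shim_center (a point): Centre of the loose dark steel shim, half-way up: a flat plate 115 long (x) by 44 wide (y) by 5 thick, 0.1 to 0.25 kg. A slot 15 wide and 38 deep is open at the +x end; the other 77 mm is solid; it balances 53 mm from the closed end. It starts in the recess, 1 mm proud of the rails, closed end 3 to 9 mm inside the open end. Steel slides on the tray; finger pads grip it better.
- shim_end (a point): Middle of the shim's closed end face (its -x end), half-way up; axes as the shim's: x towards the slot, z up.
- shim_slot (a point): Middle of the inner end of the shim's slot, half-way up. Fully home, it lies 5 mm to the -x side of the bolt's axis (the bolt's radius) and the shim's closed end overhangs the pad by about 37 mm.
- grease_tin_mid (a point): Centre of a closed round tin, 66 in diameter and 38 high; leave alone.
- oil_bottle_1_mid (a point): Centre of a small upright white bottle with a blue cap, 32 across and 96 high; leave alone.
- spanner_10_mid (a point): Middle of a small combination spanner lying flat, 146 by 22 by 5; leave alone.
- cover_plate_1_mid (a point): Centre of a flat black moulded cover plate, 62 by 52 by 8; leave alone.
Not all that is in view belongs to the job. What is shaped like the part that bears shim_center but pink is not meant.

How it is judged:
On the way, in this order (a step that is already met when the one before it is completed fails the run):
1. the shim lies flat on the tray with its closed end overhanging the open end by 26 to 50 mm, at rest (x of shim_end in the frame of tray_lip between -0.05 and -0.026 m and z of shim_end in the frame of tray_lip between -0.001 and 0.006 m and angle between the z axis of shim_center and the z axis of tray, either way round below 0.05 rad and linear speed of shim below 0.01 m/s), for 0.2 s.
2. the shim is lifted clear, at least 15 mm above the tray's recess floor (z of shim_center in the frame of tray_lip above 0.0175 m), for 0.1 s.
At the end, for the whole second after the job is handed in: The shim lies flat on the foot pad (within 2 mm of it and 0.04 rad), at rest and released, the bolt in its slot and the slot's inner end within 3.5 mm of the bolt's shank, the shim's length along the pad's x within 0.2 rad (x of shim_slot in the frame of foot_stud between -0.0085 and 0 m and y of shim_slot in the frame of foot_stud between -0.006 and 0.006 m and z of shim_slot in the frame of foot_stud between 0.0005 and 0.0045 m and angle between the z axis of shim_center and the z axis of foot, either way round below 0.04 rad and angle between the x axis of shim_center and the x axis of foot, either way round below 0.2 rad and linear speed of shim below 0.01 m/s); the robot touches nothing.
It fails at once if the shim is pressed on the tray with more than 28 N before it overhangs by 26 mm, or with more than 80 N at any time ((contact force between shim and tray above 28 N and x of shim_end in the frame of tray_lip above -0.026 m) or contact force between shim and tray above 80 N).
It fails at once if the shim is pressed or pushed on the foot pad or its bolt with more than 28 N (contact force between shim and foot above 28 N).
It fails at once if the shim is dropped (its centre below 25 mm over the bench) (height (world z) of shim_center below 0.025 m).
It fails at once if a bystander (tin, bottle, small spanner, cover plate) is moved more than 20 mm (distance of any of grease_tin_mid, oil_bottle_1_mid, spanner_10_mid, cover_plate_1_mid from where it was at the start of the episode above 0.02 m).
It also fails if it takes over 72 s, if anything falls off the work surface, if the arm or the gripper's body presses on something with over 40 N, if the wrist force passes 120 N, or if a joint passes its speed limit or range.

## Working session

There is one attempt and no reset: what is moved stays moved. The work goes in short steps, Python scripts to look and compute and a tool call to move; the robot and the scene stay as the last step left them, time stands still between calls to the robot, and variables do not carry over. Pictures are saved under pics/ and viewed, at most 10 in all, crops included, and the job is handed in when it is done.

Besides the shell and the picture viewer there is one more tool, called after "Request:" by a JSON object that holds its "fn" and its "kwargs". step_arm: Moves the arm, as the interface text tells. Its arguments: {"type":"object","properties":{"series":{"type":"array"},"force":{"type":"number"}},"required":["series"]}

```bash
mkdir -p pics
cat > h.py <<'E'
import numpy as np, cv2
from plant import r
def pts(name):
    im,d=r.snapshot(name); c=r.get_calibration(name); K=np.array(c["intrinsics"]); T=np.array(c["pose"])
    v,u=np.mgrid[:400,:640]
    P=np.stack([(u-K[0,2])/K[0,0]*d,-(v-K[1,2])/K[1,1]*d,-d],-1)@T[:3,:3].T+T[:3,3]
    P[d==0]=np.nan
    return im,P,K,T
E
python3 - <<'E'
from h import *
for n in("top","scene"):
    im,P,K,T=pts(n); cv2.imwrite(f"pics/{n}0.png",im); print(n,K.tolist(),T.round(3).tolist()); np.save(n+"0.npy",P)
print(r.get_calibration("top").keys()); print(r.get_state())
E
```

```text
top [[393.08655972477953, 0.0, 320.1320834388745], [0.0, 393.08655972477953, 196.1794124934554], [0.0, 0.0, 1.0]] [[0.013, 0.998, -0.058, 0.546], [-1.0, 0.013, 0.014, 0.003], [0.014, 0.058, 0.998, 1.031], [0.0, 0.0, 0.0, 1.0]]
scene [[407.5914492545845, 0.0, 320.9067288272738], [0.0, 407.5914492545845, 201.37571198985592], [0.0, 0.0, 1.0]] [[-0.769, 0.363, -0.526, -0.092], [-0.639, -0.454, 0.621, 0.778], [-0.014, 0.814, 0.581, 0.813], [0.0, 0.0, 0.0, 1.0]]
dict_keys(['intrinsics', 'pose'])
{'clock': 0.1, 'q': array([ 1.31777552,  0.68989977, -0.19453673,  1.5661986 ,  0.15729235,
        0.90248281, -0.21513838]), 'qd': array([-4.32635561e-04, -1.67333603e-03, -4.32018309e-04, -1.68591558e-03,
        8.71794228e-05, -5.33248714e-04, -4.73349512e-04]), 'joint_torque': array([-2.29766934e-03, -5.28508115e+01, -1.27091937e+00, -1.53839260e+01,
       -5.24854765e-02,  1.99062670e-03,  4.42832220e-05]), 'tool_pos': array([ 0.17663256, -0.59895567,  0.2380019 ]), 'eef_rot': array([ 9.89731098e-01,  1.42939548e-01, -1.61628520e-04, -7.82526346e-04]), 'contact_force': array([ 0.758969  , -0.87667875,  0.64669165]), 'moment': array([ 0.04231015, -0.01705332,  0.02722226]), 'finger_force': 0.0, 'opening': 0.9981067730447961}
```

View pics/top0.png

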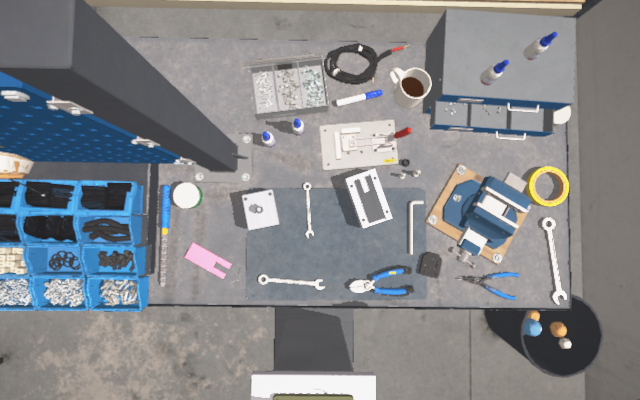

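View pics/scene0.png

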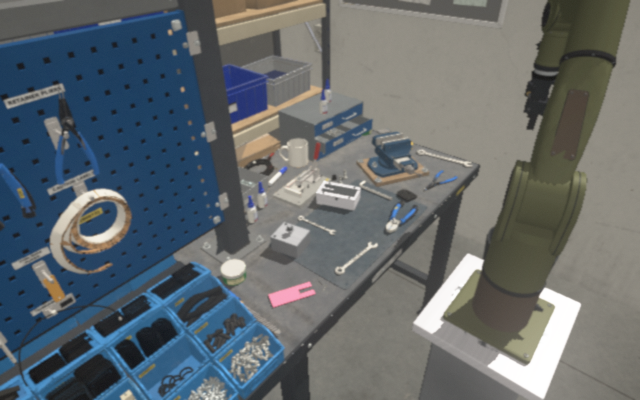

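The top view shows the tray at about (368,198), with the dark shim in it, and the foot pad with its bolt at about (261,209). The pink decoy is at (208,260). The scene view shows the same layout. I'll zoom in on the tray and foot.

Run:
```python
from h import *
im=cv2.imread("pics/top0.png"); P=np.load("top0.npy")
a=cv2.resize(im[155:240,330:410],None,fx=6,fy=6,interpolation=cv2.INTER_CUBIC)[:,:400+80]
b=cv2.resize(im[175:240,232:284],None,fx=6,fy=6,interpolation=cv2.INTER_CUBIC)
c=np.zeros((510,800,3),np.uint8); c[:510,:480]=a; c[:390,485:485+312]=b; cv2.imwrite("pics/z.png",c)
for v in range(164,236,4): print(v,[int(x*1000) if x==x else -1 for x in P[v,340:400:3,2]])
print()
for v in range(184,236,4): print(v,[int(x*1000) if x==x else -1 for x in P[v,236:284:3,2]])
```

```text
164 [9, 9, 9, 8, 9, 10, 10, 6, 11, 10, 12, 8, 10, 10, 8, 7, 8, 10, 7, -2]
168 [9, 11, 13, 8, 1, 1, 2, 0, 0, 0, -2, -1, -1, 0, 1, -1, -1, -2, -2, 0]
172 [0, 0, 1, -2, 1, -3, -3, 2, 0, 41, 46, 41, 0, 0, -1, 0, -2, 0, 0, 0]
176 [-1, 2, -2, -1, -2, 45, 45, 45, 43, 38, 46, 43, 45, -1, 0, 0, 0, 0, 2, -2]
180 [-1, 1, 35, 43, 42, 40, 46, 42, 38, 45, 42, 41, 42, -2, -3, -2, -2, -1, -1, 0]
184 [-2, -3, 6, 41, 41, 40, 44, 42, 40, 37, 45, 45, 43, 45, -4, -1, -2, -1, -2, 0]
188 [0, 1, 0, 43, 42, 41, 42, 44, 37, 38, 46, 45, 45, 47, 1, -2, 0, -3, 0, -1]
192 [-4, 0, 2, 9, 45, 44, 40, 43, 47, 46, 45, 45, 43, 42, 43, 0, 0, 1, 2, -1]
196 [0, 0, 0, -4, 44, 42, 41, 44, 43, 46, 46, 44, 45, 47, 44, -2, 0, -1, 0, 0]
200 [0, 0, 3, 2, 19, 43, 43, 38, 45, 45, 44, 44, 44, 43, 41, 44, 1, 1, 2, 1]
204 [0, -2, 1, 0, 4, 45, 43, 44, 46, 44, 42, 44, 47, 46, 42, 45, 0, -2, 0, -1]
208 [0, 0, 1, 3, 0, 22, 43, -1, 42, 47, 45, 43, 44, 43, 43, -1, 42, 1, 2, 0]
212 [0, 2, 1, 0, -1, 0, 43, 41, 40, 45, 43, 46, 43, 43, 42, 46, 43, 3, -1, 3]
216 [-1, 2, 0, -1, 1, 3, 25, 44, 43, 42, 45, 41, 47, 42, 44, 45, 39, 44, 0, 0]
220 [0, 
[... 415 characters left out ...]
1, 3, 3, 0, -1, 46, 45, 44, 51, -1, 0, 0, -1]
196 [-2, -3, 44, 46, 46, 49, 48, 46, 46, 47, 47, 48, 45, 20, -1, -1]
200 [-1, 0, 0, 50, 50, 49, 47, 52, 46, 46, 48, 48, 47, 39, 0, 0]
204 [-2, -2, -2, 46, 46, 48, 48, 45, 52, 46, 46, 46, 48, 50, 4, 1]
208 [-2, 1, -1, 47, 46, 48, 47, 74, 76, 64, 43, 46, 47, 48, -1, -1]
212 [-1, 0, -3, 45, 47, 47, 45, 72, 70, 65, 48, 46, 46, 46, 22, 1]
216 [-2, -1, 1, -1, 47, 45, 48, 49, 48, 48, 50, 46, 48, 46, 46, 2]
220 [-1, -2, 0, -3, 49, 49, 46, 46, 45, 46, -1, 49, 46, 47, 47, 3]
224 [-1, 2, 0, -1, 47, 48, 49, 49, 50, 47, 51, 49, 52, 46, 46, 3]
228 [-1, 0, 1, -2, 47, 46, 51, 48, 42, 3, 2, 0, 0, 0, 0, -3]
232 [0, -2, -1, 1, -4, 0, 1, 1, -1, 1, -2, 0, 0, 0, 1, 4]
```

View pics/z.png

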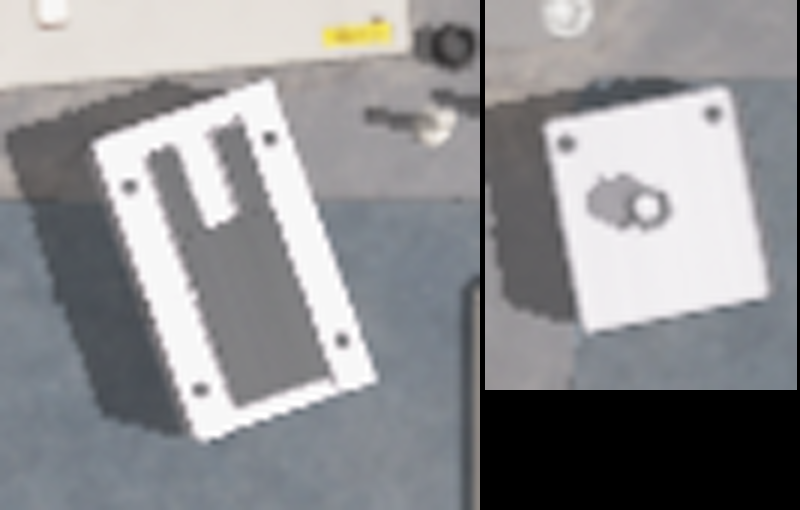

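The zoom confirms that the open end and the shim's closed end face the robot (bottom of the picture), with the slot at the far end. The bolt and nut are at about (648,207) in the zoomed foot. I'll fit edges and heights next.

```bash
cat >> h.py <<'E'
def cast(uv,z,K,T):
    uv=np.atleast_2d(uv).astype(float)
    d=np.c_[(uv[:,0]-K[0,2])/K[0,0],-(uv[:,1]-K[1,2])/K[1,1],-np.ones(len(uv))]@T[:3,:3].T
    return T[:3,3]+d*((z-T[2,3])/d[:,2])[:,None]
def rect(mask,z,K,T,off):
    cs,_=cv2.findContours(mask,cv2.RETR_EXTERNAL,cv2.CHAIN_APPROX_NONE)
    c=max(cs,key=cv2.contourArea).reshape(-1,2).astype(float)/S+off+(0.5/S-0.5)
    w=cast(c,z,K,T)[:,:2]
    (cx,cy),(a,b),t=cv2.minAreaRect((w*1000).astype(np.float32))
    if a<b: a,b,t=b,a,t+90
    t=(t+90)%180-90
    return np.round([cx,cy,a,b,t],2)
S=8
def roi(im,x0,y0,x1,y1): return cv2.resize(im[y0:y1,x0:x1],None,fx=S,fy=S,interpolation=cv2.INTER_CUBIC),np.array([x0,y0])
E
python3 - <<'E'
from h import *
im=cv2.imread("pics/top0.png"); P=np.load("top0.npy");c=r.get_calibration("top");K=np.array(c["intrinsics"]);T=np.array(c["pose"])
g=im.max(2)
def med(m): 
    z=P[...,2][m>0]; z=z[z>.02]; return round(float(np.median(z)),4),len(z)
B=(g>190).astype(np.uint8)
for nm,bx in(("tray",(335,160,405,236)),("foot",(236,182,284,236))):
    m=np.zeros_like(B); m[bx[1]:bx[3],bx[0]:bx[2]]=B[bx[1]:bx[3],bx[0]:bx[2]]
    k,l,s,_=cv2.connectedComponentsWithStats(m); i=1+s[1:,4].argmax(); print(nm,med(cv2.erode((l==i).astype(np.uint8),np.ones((3,3)))))
    R,o=roi(im,*bx); v=R.max(2)
    for th in(150,180,200):
        mm=(v>th).astype(np.uint8)*255; mm=cv2.morphologyEx(mm,cv2.MORPH_OPEN,np.ones((9,9)))
        print(th,rect(mm,.044 if nm=="tray" else .047,K,T,o))
# shim
R,o=roi(im,335,160,405,236); v=R.max(2)
ins=np.zeros(v.shape,np.uint8); cv2.fillPoly(ins,[np.array([[350,181],[373,173],[389,217],[366,224]])*S-np.array(o)*S],255)
for th in(130,150,170):
    m=((v<th)*255).astype(np.uint8)&ins; m=cv2.morphologyEx(m,cv2.MORPH_OPEN,np.ones((17,17))); print("shim",th,rect(m,.045,K,T,o))
m=((g<140)*1).astype(np.uint8); q=np.zeros_like(m); q[160:236,335:405]=cv2.resize(ins,(70,76),interpolation=cv2.INTER_AREA)>250; print(med(cv2.erode(m&q,np.ones((3,3)))))
# bolt: high points
F=P[200:220,250:275]; hi=F[...,2]>.06; print("bolt",F[hi].mean(0),hi.sum(),F[...,2][hi].round(3))
cy,cx=np.argwhere(hi).mean(0); print(cx+250,cy+200)
R,o=roi(im,236,182,284,236)
E
```

```text
tray (0.0433, 487)
150 [ 611.05 -135.54  177.32  174.61  -89.15]
180 [ 601.29 -132.56  136.97   82.42   19.76]
200 [ 601.18 -132.55  135.77   81.12   19.76]
foot (0.0479, 778)
150 [560.26 153.24 113.98 102.51 -77.22]
180 [568.37 138.91  90.66  79.48  12.44]
200 [568.35 138.92  89.3   78.03  12.32]
shim 130 [ 607.79 -138.42   96.68   27.03   11.86]
shim 150 [ 599.22 -134.25  112.22   42.99   19.87]
shim 170 [ 599.11 -133.95  113.28   44.64   19.66]
(0.0448, 433)
bolt [0.56785193 0.13777773 0.06994191] 75 [0.065 0.068 0.066 0.066 0.065 0.062 0.071 0.071 0.066 0.066 0.066 0.064
 0.072 0.072 0.075 0.073 0.072 0.074 0.064 0.065 0.073 0.074 0.073 0.074
 0.077 0.074 0.074 0.065 0.066 0.073 0.078 0.079 0.076 0.075 0.074 0.071
 0.064 0.066 0.065 0.072 0.076 0.078 0.075 0.079 0.07  0.069 0.064 0.064
 0.066 0.071 0.07  0.075 0.077 0.075 0.072 0.072 0.063 0.064 0.07  0.072
 0.071 0.073 0.071 0.073 0.061 0.066 0.065 0.065 0.073 0.073 0.064 0.064
 0.067 0.065 0.065]
259.37333333333333 209.41333333333333
```

Request:
{"fn": "step_arm", "kwargs": {"series": [[28,31,-4,0,0,0.06,1],[28,31,-4,0,0,0,1],[28,31,-4,0,0,0,1],[28,31,-4,0,0,0,1],[28,31,-4,0,0,0,1],[28,31,-4,0,0,0,1],[28,31,-4,0,0,0,1],[28,31,-4,0,0,0,1],[28,31,-4,0,0,0,1],[28,31,-4,0,0,0,1],[28,31,-4,0,0,0,1],[28,31,-4,0,0,0,1],[28,31,-4,0,0,0,1],[28,31,-4,0,0,0,1],[23,28,-4,0,0,0,1],[0,0,0,0,0,0,1],[0,0,0,0,0,0,1]]}}

```text
clock: 1.8
tool_pos: [0.5917, -0.1365, 0.1781]
eef_rot: [0.985, 0.174, -0.001, -0.0]
contact_force: [0.3, 0.2, -0.9]
opening: 0.003
finger_force: 0.0
```

Request:
{"fn": "step_arm", "kwargs": {"series": [[0,0,-30,0,0,0,1],[0,0,-30,0,0,0,1],[0,0,-30,0,0,0,1],[0,0,-20,0,0,0,1],[0,0,-13,0,0,0,1],[0,0,-4,0,0,0,1],[0,0,0,0,0,0,1],[0,0,0,0,0,0,1]]}}

```text
clock: 2.6
tool_pos: [0.5925, -0.138, 0.0528]
eef_rot: [0.985, 0.172, 0.001, 0.0]
contact_force: [0.3, -0.6, 0.5]
opening: 0.005
finger_force: 0.0
```

Request:
{"fn": "step_arm", "kwargs": {"series": [[0,0,-1,0,0,0,1],[0,0,-1,0,0,0,1],[0,0,-1,0,0,0,1],[0,0,0,0,0,0,1]]}}

```text
clock: 3.0
tool_pos: [0.5918, -0.1374, 0.0488]
eef_rot: [0.985, 0.173, 0.0, 0.0]
contact_force: [-0.6, -0.7, 0.2]
opening: 0.001
finger_force: 0.0
```

Request:
{"fn": "step_arm", "kwargs": {"series": [[0,0,-1,0,0,0,1],[0,0,-1,0,0,0,1],[0,0,0,0,0,0,1]]}}

```text
clock: 3.3
tool_pos: [0.5917, -0.1375, 0.0465]
eef_rot: [0.985, 0.173, -0.0, -0.0]
contact_force: [0.3, 0.2, -0.8]
opening: 0.008
finger_force: 0.0
```

Request:
{"fn": "step_arm", "kwargs": {"series": [[0,0,-1,0,0,0,1],[0,0,0,0,0,0,1]]}}

```text
clock: 3.5
tool_pos: [0.5918, -0.1375, 0.0456]
eef_rot: [0.985, 0.173, -0.0, 0.0]
contact_force: [0.0, 0.2, -0.4]
opening: 0.005
finger_force: 0.0
```

Request:
{"fn": "step_arm", "kwargs": {"series": [[0,0,-1,0,0,0,1],[0,0,0,0,0,0,1]]}}

```text
clock: 3.7
tool_pos: [0.5917, -0.1375, 0.0446]
eef_rot: [0.985, 0.173, -0.0, 0.0]
contact_force: [1.0, 0.5, -0.8]
opening: 0.007
finger_force: 0.0
```

Request:
{"fn": "step_arm", "kwargs": {"series": [[0,0,-0.7,0,0,0,1],[0,0,0,0,0,0,1]]}}

```text
clock: 3.9
tool_pos: [0.5919, -0.1375, 0.0444]
eef_rot: [0.985, 0.173, 0.0, 0.0]
contact_force: [-1.1, 0.2, 2.9]
opening: 0.003
finger_force: 1.6
```

Request:
{"fn": "step_arm", "kwargs": {"series": [[0,0,-0.7,0,0,0,1],[0,0,0,0,0,0,1]]}}

```text
clock: 4.1
tool_pos: [0.5919, -0.1375, 0.0443]
eef_rot: [0.985, 0.173, 0.0, 0.0]
contact_force: [-1.5, 1.2, 9.0]
opening: 0.004
finger_force: 4.5
```

Request:
{"fn": "step_arm", "kwargs": {"series": [[0,0,-0.6,0,0,0,1],[0,0,0,0,0,0,1]]}}

```text
clock: 4.3
tool_pos: [0.5919, -0.1375, 0.0443]
eef_rot: [0.985, 0.173, 0.0, 0.0]
contact_force: [-3.0, 0.2, 13.0]
opening: 0.005
finger_force: 6.7
```

Request:
{"fn": "step_arm", "kwargs": {"series": [[-1.9,-0.7,0,0,0,0,1],[-2.8,-1,0,0,0,0,1],[-2.8,-1,0,0,0,0,1],[-1.9,-0.7,0,0,0,0,1]]}}

```text
clock: 4.7
tool_pos: [0.5858, -0.1397, 0.0443]
eef_rot: [0.985, 0.173, 0.004, 0.0]
contact_force: [2.4, 2.2, 7.3]
opening: 0.006
finger_force: 3.8
```

Request:
{"fn": "step_arm", "kwargs": {"series": [[0,0,-0.6,0,0,0,1],[0,0,0,0,0,0,1]]}}

```text
clock: 4.9
tool_pos: [0.5855, -0.1398, 0.0443]
eef_rot: [0.985, 0.173, 0.003, 0.0]
contact_force: [0.3, 1.8, 12.1]
opening: 0.004
finger_force: 6.5
```

Run:
```python
from h import *
a,_=r.snapshot("top"); b,_=r.snapshot("scene")
c=np.vstack([cv2.resize(a[150:250,310:430],(480,400)),cv2.resize(b[170:220,300:380],(320,200),interpolation=2).repeat(1,0) if 0 else cv2.copyMakeBorder(cv2.resize(b[170:220,300:380],(320,200)),0,0,0,160,0)])
cv2.imwrite("pics/s1.png",c[:600])
```

```text
(no output)
```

View pics/s1.png

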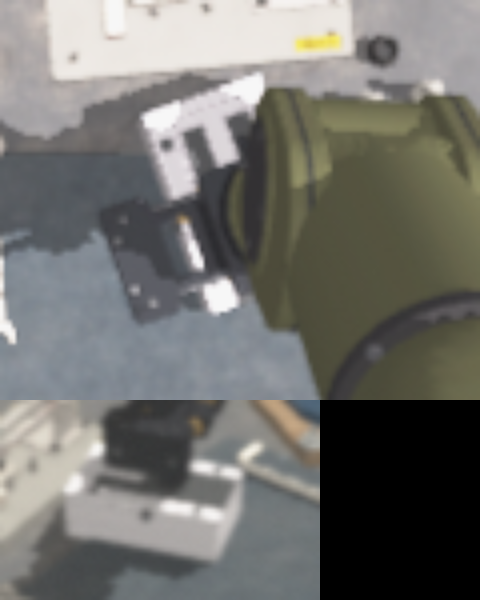

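The shim's far end has moved away from the back wall, so it is travelling with the tool. I'll keep sliding.

Request:
{"fn": "step_arm", "kwargs": {"series": [[-2.8,-1,-0.2,0,0,0,1],[-2.8,-1,0,0,0,0,1],[-2.8,-1,0,0,0,0,1],[-2.8,-1,0,0,0,0,1]]}}

```text
clock: 5.4
tool_pos: [0.5762, -0.1432, 0.0443]
eef_rot: [0.985, 0.173, 0.005, 0.0]
contact_force: [3.6, 3.0, 12.2]
opening: 0.003
finger_force: 5.9
```

Request:
{"fn": "step_arm", "kwargs": {"series": [[-2.8,-1,0,0,0,0,1],[-2.8,-1,0,0,0,0,1],[-2.8,-1,0,0,0,0,1],[-2.8,-1,0,0,0,0,1],[-2.8,-1,0,0,0,0,1]]}}

```text
clock: 5.9
tool_pos: [0.5624, -0.1482, 0.0443]
eef_rot: [0.985, 0.173, 0.005, 0.0]
contact_force: [3.4, 2.8, 12.9]
opening: 0.007
finger_force: 6.2
```

Request:
{"fn": "step_arm", "kwargs": {"series": [[-2.8,-1,0,0,0,0,1],[-2.8,-1,0,0,0,0,1],[-2.8,-1,0,0,0,0,1],[-2.8,-1,0,0,0,0,1],[-0.9,-0.3,0,0,0,0,1],[0,0,0,0,0,0,1],[0,0,0,0,0,0,1],[0,0,0,0,0,0,1]]}}

```text
clock: 6.7
tool_pos: [0.5499, -0.1528, 0.0443]
eef_rot: [0.985, 0.173, 0.005, 0.0]
contact_force: [3.1, 4.0, 14.5]
opening: 0.006
finger_force: 6.9
```

Request:
{"fn": "step_arm", "kwargs": {"series": [[2.8,1,0,0,0,0,1],[0,0,1.5,0,0,0,1],[0,0,2,0,0,0,1],[0,0,8,0,0,0,1],[0,0,30,0,0,0,1],[-20,-40,30,0,0,0,1],[-20,-45,20,0,0,0,0.2],[-20,-45,20,0,0,0,0.2],[-20,-45,0,0,0,0,0.2],[-20,-45,0,0,0,0,0.2],[0,0,0,0,0,0,0.2],[0,0,0,0,0,0,0.2]]}}

```text
clock: 7.9
tool_pos: [0.4504, -0.3666, 0.149]
eef_rot: [0.985, 0.171, -0.0, 0.0]
contact_force: [0.7, 1.2, 0.5]
opening: 0.528
finger_force: 0.0
```

Run:
```python
from h import *
im,P,K,T=pts("top"); cv2.imwrite("pics/top2.png",im); cv2.imwrite("pics/s2.png",cv2.resize(im[150:260,320:430],None,fx=5,fy=5))
bx=(335,160,405,250); R,o=roi(im,*bx); v=R.max(2)
```

```text
(no output)
```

View pics/s2.png

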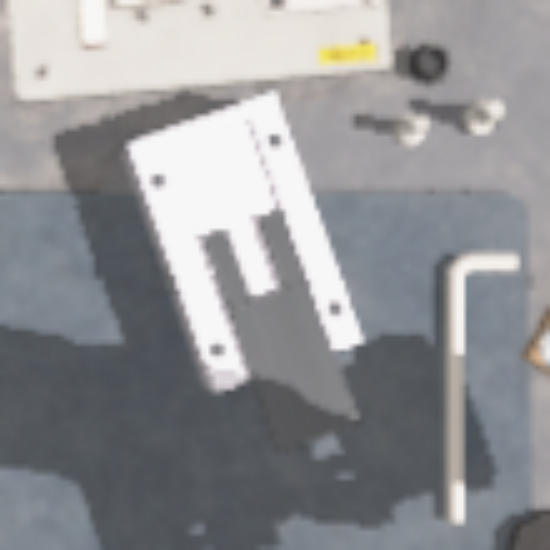

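The shim is out of the tray and flat. Its closed end lies in the arm's shadow around (310,440), and the inner end of the slot is at about (263,292) in the crop.

Run:
```python
from h import *
c=r.get_calibration("top");K=np.array(c["intrinsics"]);T=np.array(c["pose"])
o=np.array([320,150])-.4
w=cast(np.array([[247,297],[280,288],[200,235],[280,210],[357,418]])/5+o,.0443,K,T)*1000; print(w.round(1))
print(((w[0]+w[1])/2).round(1),((w[2]+w[3])/2).round(1))
```

```text
[[ 573.  -133.7   44.3]
 [ 577.8 -150.3   44.3]
 [ 604.  -109.8   44.3]
 [ 617.1 -150.2   44.3]
 [ 513.1 -189.3   44.3]]
[ 575.4 -142.    44.3] [ 610.6 -130.    44.3]
```

Request:
{"fn": "step_arm", "kwargs": {"series": [[14,41,0,0,0,0,0],[14,41,0,0,0,0,0],[14,41,0,0,0,0,0],[14,41,0,0,0,0,0],[14.5,40.5,0,0,0,0,0],[0,0,-20,0,0,0,0],[0,0,-20,0,0,0,0],[0,0,-20,0,0,0,0],[0,0,-10,0,0,0,0],[0,0,0,0,0,0,0],[0,0,0,0,0,0,0]]}}

```text
clock: 9.05
tool_pos: [0.5227, -0.1597, 0.0793]
eef_rot: [0.985, 0.173, 0.0, -0.0]
contact_force: [-0.2, -0.1, -0.7]
opening: 1.001
finger_force: 0.0
```

Request:
{"fn": "step_arm", "kwargs": {"series": [[-1.8,-2.4,-12,0,0,0,0],[0,0,-12,0,0,0,0],[0,0,-12,0,0,0,0],[0,0,-10,0,0,0,0],[0,0,-10,0,0,0,0],[0,0,0,0,0,0,0],[0,0,0,0,0,0,0]]}}

```text
clock: 9.75
tool_pos: [0.5203, -0.1628, 0.0226]
eef_rot: [0.985, 0.173, -0.0, -0.0]
contact_force: [-0.6, -0.3, 0.7]
opening: 1.003
finger_force: 0.0
```

Request:
{"fn": "step_arm", "kwargs": {"series": [[0,0,0,0,0,0,0.4],[0,0,0,0,0,0,0.5],[0,0,0,0,0,0,0.6],[0,0,0,0,0,0,0.7],[0,0,0,0,0,0,0.8],[0,0,0,0,0,0,1],[0,0,0,0,0,0,1]], "force": 12}}

```text
clock: 10.45
tool_pos: [0.5205, -0.1631, 0.023]
eef_rot: [0.985, 0.172, 0.0, 0.0]
contact_force: [0.2, 0.2, 1.5]
opening: 0.494
finger_force: 12.0
```

Request:
{"fn": "step_arm", "kwargs": {"series": [[0,0,0,0,0,0,1],[0,0,0,0,0,0,1],[0,0,0,0,0,0,1]], "force": 55}}

```text
clock: 10.75
tool_pos: [0.5205, -0.1631, 0.023]
eef_rot: [0.985, 0.172, 0.0, 0.0]
contact_force: [0.1, -1.2, 1.7]
opening: 0.48
finger_force: 55.0
```

Request:
{"fn": "step_arm", "kwargs": {"series": [[0,0,2,0,0,0,1],[0,0,4,0,0,0,1],[0,0,6,0,0,0,1],[0,0,10,0,0,0,1],[0,0,12,0,0,0,1],[0,0,12,0,0,0,1],[0,0,12,0,0,0,1],[0,0,12,0,0,0,1],[0,0,0,0,0,0,1]]}}

```text
clock: 11.65
tool_pos: [0.5216, -0.1632, 0.0949]
eef_rot: [0.985, 0.172, 0.002, 0.001]
contact_force: [-0.1, 0.4, -2.5]
opening: 0.484
finger_force: 55.0
```

Run:
```python
from h import *
print(r.get_state()["moment"])
a,_=r.snapshot("top"); b,_=r.snapshot("scene")
A=cv2.resize(a[150:250,310:430],(480,400)); B=cv2.resize(b[130:230,280:400],(480,400))
cv2.imwrite("pics/s3.png",cv2.resize(np.hstack([A,B]),(800,333)))
```

```text
[-0.07229702  0.09712722  0.00813535]
```

View pics/s3.png

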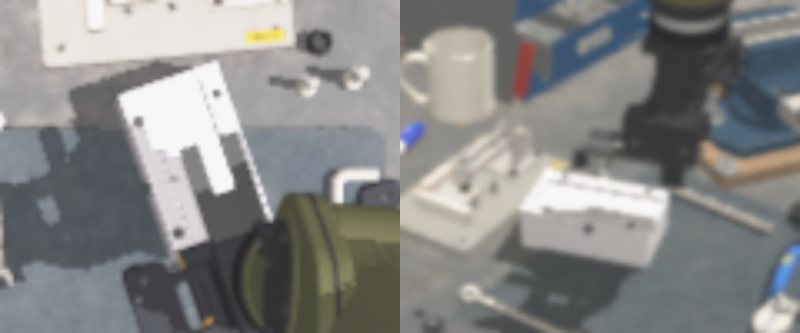

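Request:
{"fn": "step_arm", "kwargs": {"series": [[-19,10,3,0,0,-0.03,1],[-20,15,3,0,0,-0.03,1],[-20,22,3,0,0,-0.03,1],[-20,27,0,0,0,-0.04,1],[0,30,0,0,0,0,1],[0,30,0,0,0,0,1],[0,30,0,0,0,0,1],[0,30,0,0,0,0,1],[0,30,0,0,0,0,1],[0,25,0,0,0,0,1],[0,17,0,0,0,0,1],[0,9,0,0,0,0,1],[0,0,0,0,0,0,1],[0,0,0,0,0,0,1]]}}

```text
clock: 13.15
tool_pos: [0.4412, 0.111, 0.1017]
eef_rot: [0.994, 0.108, -0.0, 0.001]
contact_force: [-0.2, -0.1, -2.6]
opening: 0.481
finger_force: 55.0
```

Run:
```python
from h import *
im,P,K,T=pts("top"); s=r.get_state(); print(s["tool_pos"],s["eef_rot"])
cv2.imwrite("pics/s4.png",cv2.resize(im[160:300,200:340],None,fx=4,fy=4,interpolation=2)); np.save("P4.npy",P); cv2.imwrite("pics/top4.png",im)
th=2*np.arctan2(s["eef_rot"][1],s["eef_rot"][0]); u=np.array([np.cos(th),np.sin(th)]); v=np.array([-u[1],u[0]])
d=(P[...,:2]-s["tool_pos"][:2]); a=d@u*1000; b=d@v*1000; z=P[...,2]*1000
for lo in range(20,110,8):
    for sg in(-1,1):
        m=(a>lo)&(a<lo+8)&(sg*b>10)&(sg*b<19)&(z>95)
        print(lo,sg,m.sum(),np.median(z[m]).round(1) if m.any() else "",end=" | ")
    print()
```

```text
[0.44129212 0.11064941 0.10182233] [ 9.94228726e-01  1.07279122e-01 -3.32514929e-04  5.65909275e-04]
20 -1 87 493.5 | 20 1 42 500.6 | 
28 -1 66 453.6 | 28 1 65 451.8 | 
36 -1 37 437.5 | 36 1 31 432.5 | 
44 -1 13 122.8 | 44 1 13 121.6 | 
52 -1 13 123.3 | 52 1 15 121.8 | 
60 -1 15 122.3 | 60 1 13 122.0 | 
68 -1 12 122.1 | 68 1 15 121.5 | 
76 -1 16 122.7 | 76 1 14 121.8 | 
84 -1 13 122.5 | 84 1 14 120.9 | 
92 -1 6 122.0 | 92 1 6 121.6 | 
100 -1 0  | 100 1 0  | 
108 -1 0  | 108 1 0  |
```

View pics/s4.png

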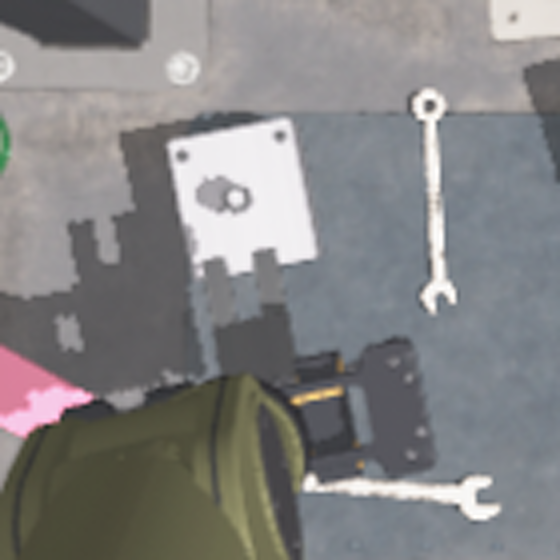

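The shim is held level (top at about 122 mm) and points at the bolt. In the crop the tines are at (217,290) and (266,275) and the bolt at (236,198). I'll refine the shim's position relative to the tool.

Run:
```python
from h import *
im=cv2.imread("pics/top4.png");c=r.get_calibration("top");K=np.array(c["intrinsics"]);T=np.array(c["pose"])
P=np.load("P4.npy"); R,o=roi(im,240,210,285,255); z=cv2.resize(P[210:255,240:285,2],None,fx=S,fy=S,interpolation=0)
v,u=np.mgrid[:R.shape[0],:R.shape[1]]; w=cast(np.c_[u.ravel(),v.ravel()]/S+o+(.5/S-.5),.1225,K,T)[:,:2].reshape(*u.shape,2)*1000
s=r.get_state(); q=s["eef_rot"]; th=2*np.arctan2(q[1],q[0]); f=np.array([np.cos(th),np.sin(th)]); n=np.array([-f[1],f[0]]); print("yaw",th)
d=w-s["tool_pos"][:2]*1000; a=d@f;b=d@n
m=(z>.108)&(z<.135)
for lo in range(46,102,4):
    k=m&(abs(a-lo-2)<2); B=np.sort(b[k]); 
    if len(B)<20: print(lo,len(B)); continue
    g=np.diff(B); i=g.argmax(); print(lo,B[0].round(1),B[-1].round(1),"gap",B[i].round(1),B[i+1].round(1),"mid",((B[i]+B[i+1])/2).round(1))
for lo in(-18,-13,11,15): k=m&(b>lo)&(b<lo+4); print("tip",lo,a[k].max().round(1))
k=m&(abs(b-0)<4); print("slot end",np.percentile(a[k],[98,100]))
```

```text
yaw 0.21497198748049906
46 -22.9 21.9 gap -5.5 -5.4 mid -5.5
50 -23.7 21.1 gap -23.7 -23.6 mid -23.7
54 -23.9 22.4 gap -23.2 -23.1 mid -23.1
58 -22.9 21.9 gap -6.1 2.4 mid -1.9
62 -23.7 21.1 gap -7.2 6.7 mid -0.3
66 -23.9 22.0 gap -7.7 5.9 mid -0.9
70 -23.0 21.9 gap -8.5 5.3 mid -1.6
74 -23.7 21.1 gap -7.6 6.6 mid -0.5
78 -24.3 22.1 gap -7.7 5.9 mid -0.9
82 -23.0 21.9 gap -8.5 5.1 mid -1.7
86 -23.8 21.1 gap -7.5 4.9 mid -1.3
90 -24.3 20.3 gap -7.7 5.9 mid -0.9
94 -22.5 21.7 gap -8.5 5.4 mid -1.5
98 0
tip -18 96.4
tip -13 95.5
tip 11 95.7
tip 15 96.5
slot end [57.02142853 58.34067655]
```

Request:
{"fn": "step_arm", "kwargs": {"series": [[1.4,1.9,-10,0,0,0,1],[0,0,-15,0,0,0,1],[0,0,-15,0,0,0,1],[0,0,-12,0,0,0,1],[0,0,-8,0,0,0,1],[0,0,-5,0,0,0,1],[0,0,0,0,0,0,1],[0,0,0,0,0,0,1]]}}

```text
clock: 14.0
tool_pos: [0.443, 0.114, 0.0371]
eef_rot: [0.994, 0.108, 0.0, 0.0]
contact_force: [0.3, 0.2, -1.7]
opening: 0.484
finger_force: 55.0
```

Request:
{"fn": "step_arm", "kwargs": {"series": [[-0.3,-1.5,-1.8,0,0,0,1],[4.9,1.1,0,0,0,0,1],[4.9,1.1,0,0,0,0,1],[4.9,1,0,0,0,0,1],[4.9,1.1,0,0,0,0,1],[4.9,1.1,0,0,0,0,1],[4.9,1,0,0,0,0,1],[4.9,1.1,0,0,0,0,1],[0,0,0,0,0,0,1],[0,0,0,0,0,0,1]]}}

```text
clock: 15.0
tool_pos: [0.4767, 0.12, 0.0351]
eef_rot: [0.994, 0.108, -0.0, 0.0]
contact_force: [-0.7, 0.6, -2.3]
opening: 0.479
finger_force: 55.0
```

Run:
```python
from h import *
im,P,K,T=pts("top"); b,_=r.snapshot("scene")
print(r.get_state()["tool_pos"])
A=cv2.resize(im[185:245,230:290],(400,400),interpolation=2); B=cv2.resize(b[200:270,250:320],(400,400),interpolation=2)
cv2.imwrite("pics/s5.png",np.hstack([A,B]))
```

```text
[0.47638293 0.11989013 0.03508776]
```

View pics/s5.png

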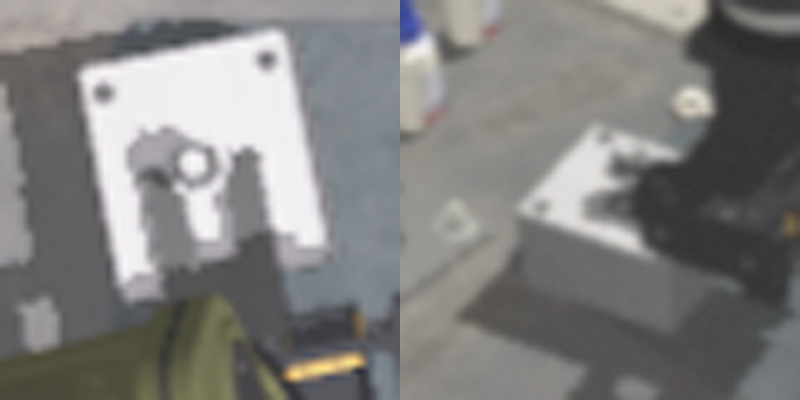

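The tines straddle the bolt: bolt at (195,165), tines at about (155,180) and (243,165) in the left crop. I'll keep sliding in gently.

Request:
{"fn": "step_arm", "kwargs": {"series": [[3.9,0.9,0,0,0,0,1],[3.9,0.9,0,0,0,0,1],[3.9,0.9,0,0,0,0,1],[3.9,0.9,0,0,0,0,1],[3.9,0.9,0,0,0,0,1],[2.9,0.6,0,0,0,0,1],[1,0.2,0,0,0,0,1],[0,0,0,0,0,0,1]]}}

```text
clock: 15.9
tool_pos: [0.5003, 0.1253, 0.0351]
eef_rot: [0.994, 0.108, 0.0, 0.0]
contact_force: [0.6, 0.2, -1.5]
opening: 0.483
finger_force: 55.0
```

Request:
{"fn": "step_arm", "kwargs": {"series": [[2,0.4,-1,0,0,0,1],[1,0.2,-1,0,0,0,1],[1,0.2,0,0,0,0,1],[0,0,0,0,0,0,1]]}}

```text
clock: 16.3
tool_pos: [0.5043, 0.1261, 0.0331]
eef_rot: [0.994, 0.108, 0.0, 0.0]
contact_force: [0.4, -0.3, -2.4]
opening: 0.48
finger_force: 55.0
```

Request:
{"fn": "step_arm", "kwargs": {"series": [[1,0.2,0,0,0,0,1],[0,0,0,0,0,0,1]]}}

```text
clock: 16.5
tool_pos: [0.5054, 0.1263, 0.0331]
eef_rot: [0.994, 0.108, 0.0, 0.0]
contact_force: [-0.7, -1.1, -2.6]
opening: 0.48
finger_force: 55.0
```

Request:
{"fn": "step_arm", "kwargs": {"series": [[1,0.2,0,0,0,0,1],[0,0,0,0,0,0,1]]}}

```text
clock: 16.7
tool_pos: [0.5063, 0.1265, 0.0331]
eef_rot: [0.994, 0.108, 0.0, 0.0]
contact_force: [-0.1, 0.1, -2.0]
opening: 0.481
finger_force: 55.0
```

Request:
{"fn": "step_arm", "kwargs": {"series": [[1,0.2,0,0,0,0,1],[0,0,0,0,0,0,1]]}}

```text
clock: 16.9
tool_pos: [0.5065, 0.1265, 0.033]
eef_rot: [0.994, 0.108, -0.001, 0.0]
contact_force: [-2.0, -1.0, -1.1]
opening: 0.479
finger_force: 55.0
```

Request:
{"fn": "step_arm", "kwargs": {"series": [[1,0.2,0,0,0,0,1],[0,0,0,0,0,0,1]]}}

```text
clock: 17.1
tool_pos: [0.5066, 0.1265, 0.0329]
eef_rot: [0.994, 0.108, -0.002, 0.0]
contact_force: [-4.3, -0.9, -0.9]
opening: 0.484
finger_force: 55.0
```

Request:
{"fn": "step_arm", "kwargs": {"series": [[-1.3,-0.3,-0.7,0,0,0,1],[0,0,0,0,0,0,1]]}}

```text
clock: 17.3
tool_pos: [0.5066, 0.1265, 0.0323]
eef_rot: [0.994, 0.108, -0.0, 0.0]
contact_force: [-3.1, -1.1, -1.2]
opening: 0.479
finger_force: 55.0
```

Request:
{"fn": "step_arm", "kwargs": {"series": [[0,0,-0.6,0,0,0,1],[0,0,0,0,0,0,1]]}}

```text
clock: 17.5
tool_pos: [0.5066, 0.1265, 0.0317]
eef_rot: [0.994, 0.108, -0.0, 0.0]
contact_force: [-3.9, 0.2, -1.3]
opening: 0.479
finger_force: 55.0
```

Request:
{"fn": "step_arm", "kwargs": {"series": [[0,0,-0.6,0,0,0,1],[0,0,0,0,0,0,1]]}}

```text
clock: 17.7
tool_pos: [0.5066, 0.1265, 0.0311]
eef_rot: [0.994, 0.108, -0.0, 0.0]
contact_force: [-4.3, -1.0, -1.2]
opening: 0.484
finger_force: 55.0
```

Request:
{"fn": "step_arm", "kwargs": {"series": [[0,0,-0.6,0,0,0,1],[0,0,0,0,0,0,1]]}}

```text
clock: 17.9
tool_pos: [0.5066, 0.1265, 0.0307]
eef_rot: [0.994, 0.108, -0.0, 0.0]
contact_force: [-4.9, -0.8, 0.4]
opening: 0.482
finger_force: 55.0
```

Request:
{"fn": "step_arm", "kwargs": {"series": [[0,0,-0.6,0,0,0,1],[0,0,0,0,0,0,1]]}}

```text
clock: 18.1
tool_pos: [0.5067, 0.1265, 0.0304]
eef_rot: [0.994, 0.108, -0.0, 0.0]
contact_force: [-5.5, -1.2, 4.0]
opening: 0.477
finger_force: 55.0
```

Request:
{"fn": "step_arm", "kwargs": {"series": [[0,0,0,0,0,0,1],[0,0,0,0,0,0,1],[0,0,0,0,0,0,0.5],[0,0,0,0,0,0,0.3],[0,0,0,0,0,0,0.1],[0,0,0,0,0,0,0],[0,0,0,0,0,0,0],[0,0,0,0,0,0,0],[0,0,0,0,0,0,0]], "force": 8}}

```text
clock: 19.0
tool_pos: [0.5072, 0.1267, 0.03]
eef_rot: [0.994, 0.108, 0.0, -0.0]
contact_force: [0.3, -1.1, -1.0]
opening: 0.995
finger_force: 0.0
```

Request:
{"fn": "step_arm", "kwargs": {"series": [[0,0,6,0,0,0,0],[0,0,15,0,0,0,0],[0,0,25,0,0,0,0],[0,0,30,0,0,0,0],[0,0,30,0,0,0,0],[-10,-40,10,0,0,0,0],[-10,-45,0,0,0,0,0],[-10,-45,0,0,0,0,0],[-10,-45,0,0,0,0,0],[-10,-45,0,0,0,0,0],[0,-45,0,0,0,0,0],[0,0,0,0,0,0,0],[0,0,0,0,0,0,0]]}}

```text
clock: 20.3
tool_pos: [0.4568, -0.1396, 0.1464]
eef_rot: [0.994, 0.107, 0.0, 0.0]
contact_force: [-0.1, 0.3, -0.1]
opening: 1.002
finger_force: 0.0
```

Run:
```python
from h import *
im,P,K,T=pts("top"); b,_=r.snapshot("scene"); print(r.get_state()["tool_pos"])
A=cv2.resize(im[185:265,225:305],(400,400),interpolation=2); B=cv2.resize(b[200:270,250:320],(400,400),interpolation=2)
cv2.imwrite("pics/s6.png",np.hstack([A,B]))
bol=np.array([568.3,138.9]); f=np.array([.9769,.2139]); n=np.array([-f[1],f[0]])
d=P[...,:2]*1000-bol; a=d@f;bb=d@n; z=P[...,2]*1000
for lo in range(-85,35,10):
    print(lo,[(np.median(z[m]).round(1),int(m.sum())) for m in [(abs(a-lo-5)<5)&(abs(bb-c)<5) for c in(-15,0,15)]])
```

```text
[ 0.45717089 -0.13687255  0.14619932]
-85 [(np.float64(51.1), 19), (np.float64(52.9), 13), (np.float64(52.1), 13)]
-75 [(np.float64(51.6), 24), (np.float64(52.7), 17), (np.float64(52.4), 18)]
-65 [(np.float64(52.2), 21), (np.float64(52.5), 17), (np.float64(52.1), 16)]
-55 [(np.float64(51.9), 23), (np.float64(52.7), 16), (np.float64(52.1), 17)]
-45 [(np.float64(52.7), 17), (np.float64(52.6), 17), (np.float64(52.2), 17)]
-35 [(np.float64(52.8), 16), (np.float64(52.6), 16), (np.float64(52.2), 16)]
-25 [(np.float64(52.5), 17), (np.float64(52.1), 17), (np.float64(53.1), 15)]
-15 [(np.float64(52.7), 17), (np.float64(67.4), 18), (np.float64(52.0), 16)]
-5 [(np.float64(52.1), 20), (np.float64(76.1), 17), (np.float64(52.5), 14)]
5 [(np.float64(52.8), 16), (np.float64(64.7), 14), (np.float64(53.2), 14)]
15 [(np.float64(52.9), 14), (np.float64(48.0), 16), (np.float64(53.6), 16)]
25 [(np.float64(52.4), 16), (np.float64(47.4), 16), (np.float64(51.3), 16)]
```

View pics/s6.png

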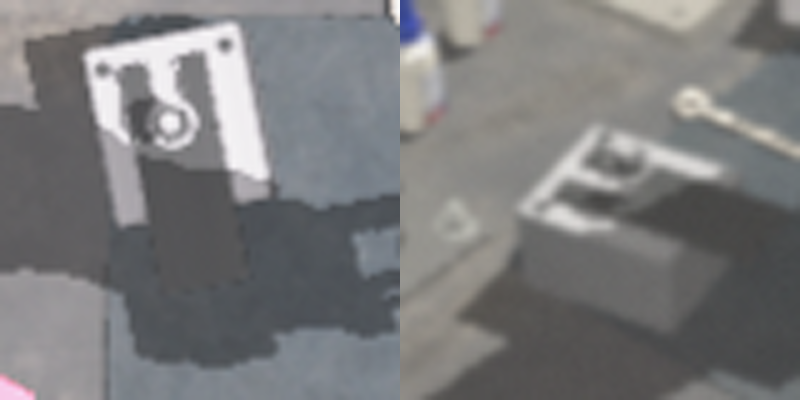

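The shim lies flat on the pad, its top at about 52.5 mm along its whole length. The bolt and washer at (170,122) sit over the slot, the closed end overhangs at about (200,280), and the gripper is clear.

```bash
python3 -c "
from plant import r
print(r.finish_job())"
```

```text
the job is handed in; nothing more can be done
None
```

The job is handed in: the shim was slid out of the tray, lifted, pushed under the washer until it touched the bolt, and released flat on the foot pad at about 20 s; the judge returned no result.

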